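# Shut the tea box lid and push the pantry drawer home

### The arm

A 6-joint arm with a two-finger parallel gripper is mounted at the origin on the work surface. World frame = base frame: x ahead of the robot, y to its left, z up, the work surface at z = 0. Lengths are in mm, angles in rad, forces in N, time in s.
With the tool pointing down it reaches from about 225 to 875 mm from the base axis. Payload 3.4 kg.
Tool frame: the origin (TCP) lies midway between the tips of the shut fingers; the grasp point (between the pads) lies 19 mm behind it; z points along the fingers, y is the line along which they close (so a half turn about z gives the same grasp; the last joint's range is limited). The gripper opens to 85 mm and grips with 20 to 120 N. Pads are 22 mm wide; open, the fingers measure 114 mm over their backs; the gripper's body (76 mm by 85 mm) begins 54 mm behind the grasp point. The pads swing forward as they close: fully open they stand 13 mm farther back than shut.
Start: joints at [1.224, 0.276, 1.505, -0, 1.361, -0.121], TCP at [128.749, 560.434, 231.328] pointing down, gripper open.
Joint ranges: [-2.89, 2.89], [-0.75, 2.08], [0.22, 2.7], [-1.18, 4.32], [0.11, 2.71], [-2.7, 2.7]. Speed limits (rad/s): [2.57, 2.57, 3.14, 3.14, 3.14, 3.14].

### API

Orientations are given as a unit quaternion [x, y, z, w].
In Python, from rig import env gives the robot as it stands. The module is installed in compiled form; this text tells all that it offers.
- The arm moves only by the tool drive_tool, never from a script. Its argument "moves" is a list of rows, each a list of 7 numbers: the shift along the tool's x, y, z as a fraction of full scale, then the turn, a rotation vector about the tool's x, y, z as a fraction of full scale, then the closure, from 0 (fully open) to 1 (shut). A call has 1 to 10 rows; each row shifts and turns the commanded pose from where the row before left it, along the tool's axes as they then stand; what a row does not reach is not made up. Full scale, the value 1, is 0.02 m for a shift and 1.5 rad for a turn. A row lasts 1/12 s, in which the tool goes at most 41.7 mm and 7.16 degrees, less where a joint would pass 70% of its speed; a pose out of reach is approached as far as the arm can. A call with a number of a shift or a turn outside -1 to 1 is refused whole. A call with a gripper value outside its range is refused whole. The fingers move at their own pace and stop on an object; "grip_force" is the grip in N (left out, the last holds). Time passes only in rows, so rows that do not move let the fingers close. It gives the time, the measured TCP pose, the force, the opening and the grip force at its end, in the units of the state.
- env.sense(): the state, without advancing time (a new reading comes with each control period).
- env.snapshot(name): name is "scene" or "side" or "wrist"; returns the picture (384x512x3 uint8, red, green, blue); there is no depth.
- env.get_calibration(name): a dict with "fx", "fy", "cx", "cy" (pixels), "k1" (the pictures are not rectified: a ray, as slopes to the right and down, at radius r is drawn at 1 + k1 r^2 times it, then the intrinsics apply), "extrinsics" (4x4, takes a point from camera to world coordinates); the wrist camera has in their place "tool_from_camera" (4x4, takes a point from camera to tool coordinates, whose origin is the TCP and whose axes are the flange's). Camera axes: x right, y down, z forward; pixel columns grow to the right and rows downward; lengths in mm; the calibration is good to about 2 mm. A picture is of the moment at which its call begins: read the wrist's pose just before it. get_calibration takes no time and is no camera call.
- env.sign_off(): hands the job in; it is judged then, once.
The state is a dict: "time": time; "q": joint angles; "qd": joint speeds; "tau": joint torques, N m; "position": TCP position; "tool_rot": TCP orientation; "force": force on the tool from outside, world axes, zero at the start; "torque": the same for the moment, N m; "opening": finger opening in mm; "grasp_force": force on a finger pad.
Only numpy, scipy, OpenCV 4.12 (cv2) and the standard library are available. Lean on these libraries where they do the work, as an engineer would, in place of code of your own. Each camera call takes 0.05 s, during which the arm holds its last target. There are 200 camera calls.

### The job

The drawer of the low pine pantry unit has been left pulled out, and the bamboo tea box in it stands open, its raised lid too tall to pass under the shelf board. With your fingertips, push the tea box's lid over and down until it lies fully shut, then gently push the drawer by its front until it is fully home, and take your hand away. Grasp and lift nothing, do not touch the honey pot or the glass jar that ride in the drawer, and leave everything else standing where it is.

Things in the scene. Friction and masses are not known exactly. Their poses are not given: they have to be found in the camera images.
- shelf_edge (a point): Middle of the upper front edge of the top shelf board of the fixed, low pantry unit of pale pine, 163 mm above the table. Axes are the unit's: x from front to back, away from the robot (yawed up to 0.26 rad), z up. The board is 496 wide (y), 270 deep, its underside 145 above the table; short tins up to 73 high stand on its rear half. The unit is 480 wide.
- drawer (a joint): How far the drawer is pulled out along the unit's -x, m: 0 = fully home, 0.22 = stop. It slides with about 2 N friction plus light damping (4 N per m/s) and stays where left. Weighs about 1.8 kg plus contents. Inside floor 26 mm above the table, side walls' upper edges at 86 mm.
- drawer_front (a point): Middle of the upper edge of the drawer front's outer face, 140 mm above the table; axes parallel to the unit's (push along +x). The front is a flat pine panel 480 wide, 14 to 140 mm above the table, 18 thick; when home it stands 18 mm proud of the shelf board. A steel knob, 26 across, sticks out 24 mm at its middle, centred 62 mm above the table.
- tea_box: Loose bamboo tea box standing in the drawer, open box 120 (x) x 110 (y) x 62 high plus the lid, about 1.1 kg with four stacks of tea sachets. Origin: centre of its underside, axes: x along the hinge, pointing to the back of the drawer (yawed up to 0.15 rad to it), y to the hinge side (the robot's left), z up.
- tea_lid (a joint): Angle of the tea box's lid, rad: 0 = shut flat, 1.57 = straight up, 1.92 = stop, leaning outwards over the hinge side. The lid is a flat bamboo panel 124 (along the hinge) x 112 x 8 mm thick; its upper face when shut is 70 mm above the tea box's underside. A stiff friction hinge (0.09 N m) keeps it where it is left: it does not fall shut by itself.
- tea_lid_hinge (a point): Middle of the hinge line at the tea box's upper +y edge, 62 mm above its underside; axes parallel to the tea box's. The lid's underside lies on this line; at angle a the panel reaches from here 112 mm along (-y cos a + z sin a), and its outer face looks along (y sin a + z cos a), 8 mm out.
- honey_pot: Loose yellow ceramic honey pot with a white band and white lid, 87 across, 104 high, standing in the drawer beside the tea box. Origin: centre of its underside, z up. Not to be touched.
- clip_jar: Loose glass storage jar with spring clip lid and orange gasket, 84 across, 102 high, standing in the drawer. Origin: centre of its underside, z up. Not to be touched.
- containers: Loose stack of three nested empty plastic containers, 136 x 176, 88 high, on the table at the right, near the robot. Origin: centre of its underside.
- canister: Loose brushed steel canister, 104 across, 162 high, on the table to the right of the unit. Origin: centre of its underside.
- mug: Loose blue mug, 80 across, 92 high, on the table at the left. Origin: centre of its underside.
There are look-alikes about, which are no part of the job. What is shaped like the tea_box but green is not meant.

How it is judged (in metres and radians):
On the way, in this order (a step that is already met when the one before it is completed fails the run):
1. the tea box's lid is pushed shut while the drawer is still out (value of joint tea_lid below 0.06 rad and value of joint drawer above 0.12 m), for 0.2 s.
2. the drawer is pushed fully home (value of joint drawer below 0.004 m and value of joint tea_lid below 0.06 rad), for 0.2 s.
At the end, for the whole second after the job is handed in: Drawer within 4 mm of fully home, tea box lid within 0.06 rad of shut, tea box, honey pot and glass jar standing upright on the drawer floor and at rest (all of step 2 and angle between tea_box's own z axis and vertical below 0.06 rad and angle between each of honey_pot, clip_jar's own z axis and vertical below 0.1 rad and height (world z) of each of tea_box, honey_pot, clip_jar below 0.034 m and linear speed of each of tea_box, honey_pot, clip_jar below 0.02 m/s); the robot touches nothing.
It fails at once if the tea box is lifted (more than 12 mm) or tipped (more than 0.25 rad) (height (world z) of tea_box above 0.038 m or angle between tea_box's own z axis and vertical above 0.25 rad).
It fails at once if the robot touches the honey pot or the glass jar (more than 1 N) (contact force between any of the arm, the fingers and honey_pot above 1 N or contact force between any of the arm, the fingers and clip_jar above 1 N).
It fails at once if the honey pot or the glass jar is knocked over or lifted (angle between any of honey_pot, clip_jar's own z axis and vertical above 0.3 rad or height (world z) of any of honey_pot, clip_jar above 0.04 m).
It fails at once if the drawer is slammed (faster than 0.4 m/s) (velocity of joint drawer below -0.4 m/s).
It fails at once if the containers, the canister or the mug is moved by more than 15 mm (distance of any of containers, canister, mug from where it was at the start of the episode above 0.015 m).
It also fails if it takes over 61 s, if anything falls off the work surface, if the arm or the gripper's body presses on something with over 40 N, if the wrist force passes 120 N, or if a joint passes its speed limit or range.

## Working session

There is one attempt and no reset: what is moved stays moved. The work goes in short steps, Python scripts to look and compute and a tool call to move; the robot and the scene stay as the last step left them, time stands still between calls to the robot, and variables do not carry over. Pictures are saved under pics/ and viewed, at most 10 in all, crops included, and the job is handed in when it is done.

Besides the shell and the picture viewer there is one more tool, called after "Request:" in YAML: its name, and indented under it one key for each argument. drive_tool: Moves the arm, as the interface text tells. Its arguments: {"type":"object","properties":{"moves":{"type":"array"},"grip_force":{"type":"number"}},"required":["moves"]}

```bash
mkdir -p pics; python3 - <<'E'
from rig import env
import cv2
s=env.sense();print(s)
for n in ("scene","side"):
    cv2.imwrite(f"pics/{n}0.png",cv2.resize(env.snapshot(n)[:,:,::-1],(800,600),interpolation=cv2.INTER_CUBIC))
for n in ("scene","side","wrist"): print(env.get_calibration(n))
E
```

```text
{'time': 0.0, 'q': array([ 1.22399773e+00,  2.76601610e-01,  1.50618719e+00,  1.41488414e-05,
        1.36070483e+00, -1.21033544e-01]), 'qd': array([ 0.00050923, -0.00068345,  0.00015166, -0.00064089,  0.00157029,
        0.00033089]), 'tau': array([ 8.75238002e-04, -4.16775262e+01, -2.45811653e+01, -1.22982567e-05,
        1.09619866e-02,  1.50878486e-05]), 'position': array([128.54341951, 559.87648053, 230.4144139 ]), 'tool_rot': array([ 1.12644367e-01,  9.93634914e-01, -9.23000243e-04, -2.27041719e-04]), 'force': array([-0.43766022, -0.81670141,  0.1516317 ]), 'torque': array([-0.02028347, -0.02113448, -0.00505103]), 'grasp_force': 0.0, 'opening': 85.27036296101176}
{'fx': 441.87884337241684, 'fy': 441.87884337241684, 'cx': 245.72691125129427, 'cy': 191.49209060368844, 'k1': -0.1134890691714771, 'extrinsics': array([[-8.87140439e-01,  3.01405934e-01, -3.49480048e-01,
         1.08857588e+03],
       [ 4.61430390e-01,  5.92416029e-01, -6.60397792e-01,
         1.08506835e+03],
       [ 7.98976892e-03, -7.47126302e-01, -6.64634074e-01,
         1.26317628e+03],
       [ 0.00000000e
[... 350 characters left out ...]
63e-01,
        -1.01955630e+03],
       [ 8.57794110e-03, -8.23772995e-01, -5.66854895e-01,
         7.81883717e+02],
       [ 0.00000000e+00,  0.00000000e+00,  0.00000000e+00,
         1.00000000e+00]])}
{'fx': 281.42706214023445, 'fy': 281.42706214023445, 'cx': 254.54858633533527, 'cy': 189.59920942945547, 'k1': -0.06894572606721543, 'tool_from_camera': array([[ 6.71031326e-04, -9.62565814e-01, -2.71047234e-01,
         6.93011316e+01],
       [ 9.99999652e-01,  7.80071344e-04, -2.94557204e-04,
         1.05444280e+00],
       [ 4.94966875e-04, -2.71046942e-01,  9.62566003e-01,
        -1.42825886e+02],
       [ 0.00000000e+00,  0.00000000e+00,  0.00000000e+00,
         1.00000000e+00]])}
```

View pics/scene0.png

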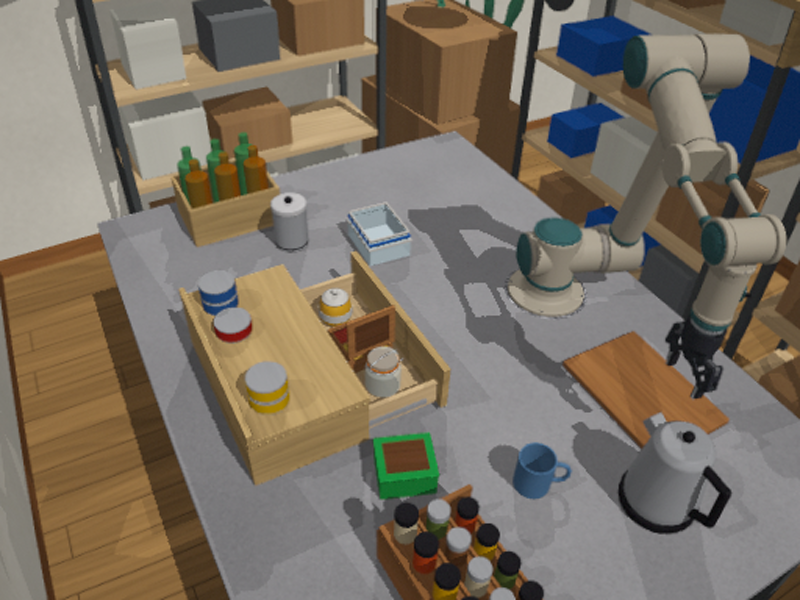

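View pics/side0.png

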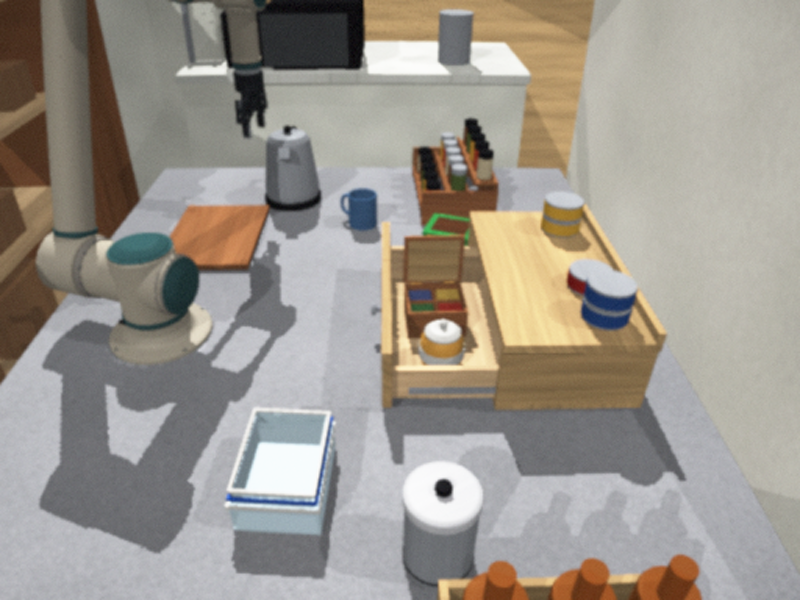

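The scene view shows the open tea box with its lid up near (371,338), the jar in front of it (382,370) and the honey pot behind it (335,305). The side view shows the lid at (433,262), the box at (435,308) and the honey pot at (441,340). The drawer is out towards the robot. Next I'll enlarge both views.

```bash
python3 - <<'E'
from rig import env
import cv2
a=env.snapshot("scene")[150:280,190:300,::-1]  # 130x110
b=env.snapshot("side")[130:270,235:345,::-1] 
cv2.imwrite("pics/sc1.png",cv2.resize(a,None,fx=4.6,fy=4.6,interpolation=cv2.INTER_CUBIC))
cv2.imwrite("pics/si1.png",cv2.resize(b,None,fx=4.2,fy=4.2,interpolation=cv2.INTER_CUBIC))
E
```

```text
(no output)
```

View pics/sc1.png

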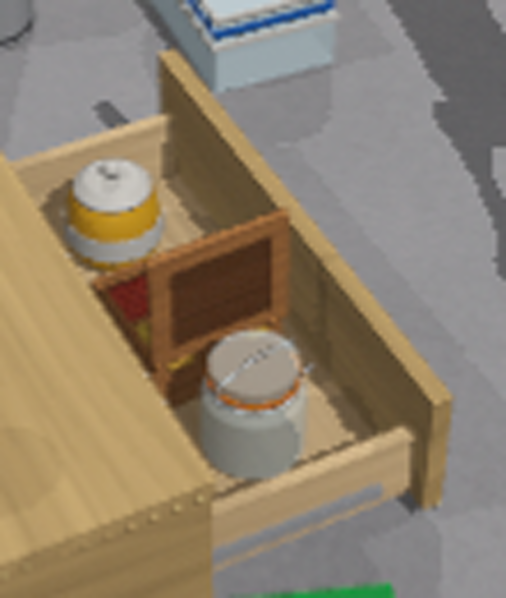

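View pics/si1.png

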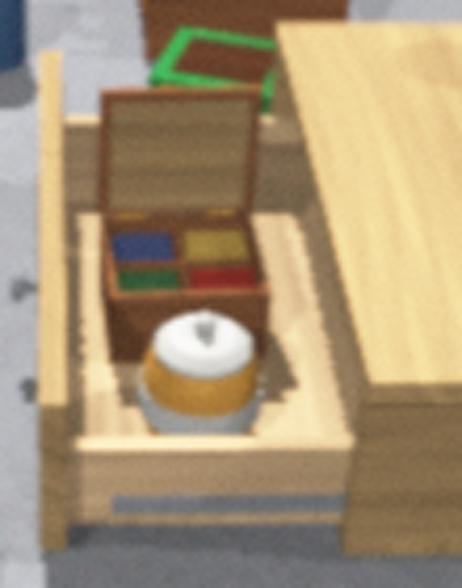

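```bash
cat > h.py <<'E'
import numpy as np
from rig import env
import cv2
C={n:env.get_calibration(n) for n in("scene","side")}
def ray(n,u,v):
    c=C[n];p=np.array([(u-c['cx'])/c['fx'],(v-c['cy'])/c['fy']]);q=p.copy()
    for _ in range(20): q=p/(1+c['k1']*(q@q))
    E=c['extrinsics'];return E[:3,3],E[:3,:3]@np.r_[q,1]
def full(n,x,y): return (190+x/4.6,150+y/4.6) if n=="scene" else (235+x/4.2,130+y/4.2)
def atz(n,x,y,z):
    o,d=ray(n,*full(n,x,y));return o+d*(z-o[2])/d[2]
def tri(a,b):
    (o,d),(p,e)=ray("scene",*full("scene",*a)),ray("side",*full("side",*b))
    s=np.linalg.lstsq(np.c_[d,-e],p-o,rcond=None)[0]
    P,Q=o+d*s[0],p+e*s[1];return (P+Q)/2,np.linalg.norm(P-Q)
E
python3 - <<'E'
from h import *
np.set_printoptions(precision=1,suppress=True)
for l,n,x,y,z in [("front far","side",41,55,140),("front near","side",40,405,140),("front far sc","scene",450,400,140),("front near sc","scene",172,50,140),
 ("shelf L","side",276,25,163),("shelf R","side",372,385,163),
 ("hinge f","side",107,215,88),("hinge b","side",250,212,88),("boxfront f","side",108,293,88),("boxfront b","side",270,290,88),
 ("boxR b sc","scene",95,283,88),("hinge b sc","scene",158,372,88),
 ("honey side","side",203,345,118),("honey sc","scene",112,190,118),("jar sc","scene",254,365,128),("jar sc gasket","scene",254,388,112)]:
    print(l,atz(n,x,y,z))
for l,a,b in [("lid f",(287,214),(103,92)),("lid b",(150,262),(258,95)),("front far",(450,400),(41,55)),("honeyknob",(110,170),(206,322))]: print(l,*tri(a,b))
E
```

```text
front far [472.2 220.  140. ]
front near [ 473.7 -246.2  140. ]
front far sc [477.5 243.4 140. ]
front near sc [ 477.6 -235.   140. ]
shelf L [673.3 231.9 163. ]
shelf R [ 675.5 -256.3  163. ]
hinge f [524.6  49.   88. ]
hinge b [637.6  53.1  88. ]
boxfront f [522.2 -55.8  88. ]
boxfront b [641.6 -52.5  88. ]
boxR b sc [642.6 -41.4  88. ]
hinge b sc [639.5  73.4  88. ]
honey side [ 582.5 -157.5  118. ]
honey sc [ 595.  -109.3  118. ]
jar sc [586.  134.6 128. ]
jar sc gasket [590.1 142.8 112. ]
lid f [518.7  57.4 193.5] 2.54133491686254
lid b [636.1  56.  191.7] 1.8579049854947165
front far [472.4 236.7 131.2] 0.6095426636767122
honeyknob [ 586.3 -132.7  118.8] 0.23050845376826604
```

```bash
cat >> h.py <<'E'
def proj(n,P):
    c=C[n];E=np.linalg.inv(c['extrinsics']);q=E[:3,:3]@np.asarray(P,float)+E[:3,3];q=q[:2]/q[2];q=q*(1+c['k1']*(q@q))
    return q*c['fx']+[c['cx'],c['cy']]
E
python3 - <<'E'
from h import *
np.set_printoptions(precision=1,suppress=True)
p=env.sense()['position']
for n in C:
    print(n,proj(n,p),proj(n,p)*1.5625,proj(n,[0,0,0])*1.5625)
    im=env.snapshot(n); 
    for P in (p,):
        u,v=proj(n,P); 
    x,y=int(u)-30,int(v)-30
    c=cv2.resize(im[y:y+60,x:x+60,::-1],None,fx=6,fy=6,interpolation=cv2.INTER_CUBIC)
    cv2.drawMarker(c,(int((u-x+.5)*6),int((v-y+.5)*6)),(0,0,255),0,14,1)
    globals()['im_'+n]=c
cv2.imwrite("pics/tcp.png",np.hstack([im_scene,im_side]))
E
```

```text
scene [435.3 245.4] [680.1 383.5] [545.1 289.6]
side [163.4  86.7] [255.3 135.5] [161.7 330.6]
```

View pics/tcp.png

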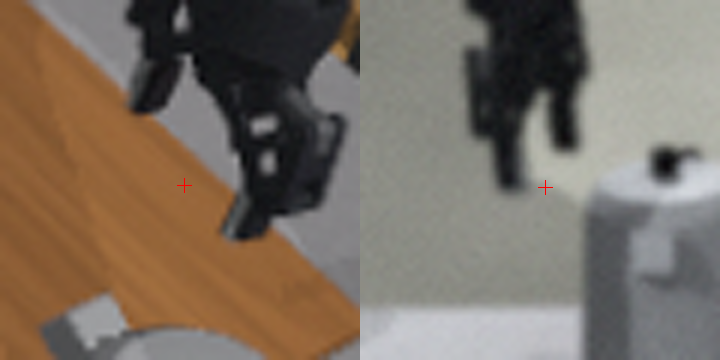

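The TCP marker falls between the fingertips in both views, so the calibration holds. My crop readings need refining, so I'll fit a model and overlay it.

```bash
cat > fit.py <<'E'
from h import *
from scipy.optimize import least_squares
def unit(p):
    x,y,a,d=p[:4];c,s=np.cos(a),np.sin(a);R=np.array([[c,-s],[s,c]])
    f=lambda X,Y,Z: np.r_[R@[X,Y]+[x,y],Z]
    # origin: shelf front edge middle ; front outer face at X=-18-d
    return {"fL":f(-18-d,240,140),"fR":f(-18-d,-240,140),"sL":f(0,248,163),"sR":f(0,-248,163),
            "fLb":f(-18-d,240,14),"fRb":f(-18-d,-240,14),"fLi":f(-d,240,140),"fRi":f(-d,-240,140)}
def box(p):
    x,y,a,t=p;c,s=np.cos(a),np.sin(a);R=np.array([[c,-s],[s,c]])
    f=lambda X,Y,Z: np.r_[R@[X,Y]+[x,y],Z]
    r={}
    for k,X in(("f",-62),("b",62)):
        r["h"+k]=f(X,55,88); r["l"+k]=f(X,55-112*np.cos(t),88+112*np.sin(t))
        r["o"+k]=f(X,55-112*np.cos(t)+8*np.sin(t),88+112*np.sin(t)+8*np.cos(t))
    for k,X in(("f",-60),("b",60)):
        r["r"+k]=f(X,-55,88); r["rb"+k]=f(X,-55,26)
    return r
E
python3 - <<'E'
from fit import *
np.set_printoptions(precision=3,suppress=True)
sc=lambda x,y:("scene",full("scene",x,y)); si=lambda x,y:("side",full("side",x,y))
U=[("fL",)+si(41,55),("fR",)+si(40,405),("fRb",)+si(40,552),("fL",)+sc(450,400),("fR",)+sc(172,50),("fLb",)+sc(436,508),("sL",)+si(276,25),("sR",)+si(372,385)]
B=[("lf",)+si(103,92),("lb",)+si(258,95),("rf",)+si(108,293),("rb",)+si(270,290),("hb",)+si(250,212),("lf",)+sc(287,213),("lb",)+sc(150,262),("rb",)+sc(95,283),("rbf",)+si(112,357)]
def solve(m,obs,x0):
    r=lambda p:np.concatenate([(proj(n,m(p)[k])-uv) for k,n,uv in obs])
    s=least_squares(r,x0,loss="soft_l1",x_scale=[10,10,.05,10 if m is unit else .05]);print(s.x);
    for o,e in zip(obs,r(s.x).reshape(-1,2)):print(o[0],o[1],e)
    return s.x
u=solve(unit,U,[675,-5,0,180]);b=solve(box,B,[580,0,0,1.6])
np.save("fit.npy",[u,b])
def draw(n,x,y,w,h,k):
    im=cv2.resize(env.snapshot(n)[y:y+h,x:x+w,::-1],None,fx=k,fy=k,interpolation=cv2.INTER_CUBIC)
    for m,p,L in((unit,u,["fL fR","fL fLb","fR fRb","sL sR","fLi fRi"]),(box,b,["hf hb","lf lb","hf lf","hb lb","rf rb","rbf rbb","rf rbf","rb rbb","hf rf","hb rb"])):
        P=m(p)
        for e in L:
            i,j=e.split();q=[tuple(int(t) for t in (proj(n,P[z])-[x,y]+.5)*k) for z in(i,j)]
            cv2.line(im,*q,(255,0,255),1,cv2.LINE_AA)
    return im
cv2.imwrite("pics/ov.png",np.hstack([draw("scene",185,150,115,140,3.5),draw("side",235,130,110,140,3.5)]))
E
```

```text
[675.588  -5.395  -0.001 183.936]
fL side [ 0.489 -1.888]
fR side [-0.111 -0.252]
fRb side [ 0.159 -0.346]
fL scene [-0.405 -1.976]
fR scene [-0.151 -1.61 ]
fLb scene [ 0.133 -1.978]
sL side [ 0.354 -1.324]
sR side [-0.244 -0.718]
[580.169   3.342   0.05    1.566]
lf side [-1.341 -1.531]
lb side [ 0.75  -3.135]
rf side [ 0.236 -0.233]
rb side [ 0.254 -0.743]
hb side [ 0.254 -1.347]
lf scene [ 0.136 -1.706]
lb scene [-0.559 -0.498]
rb scene [-0.827 -1.151]
rbf side [-1.084  0.414]
```

View pics/ov.png

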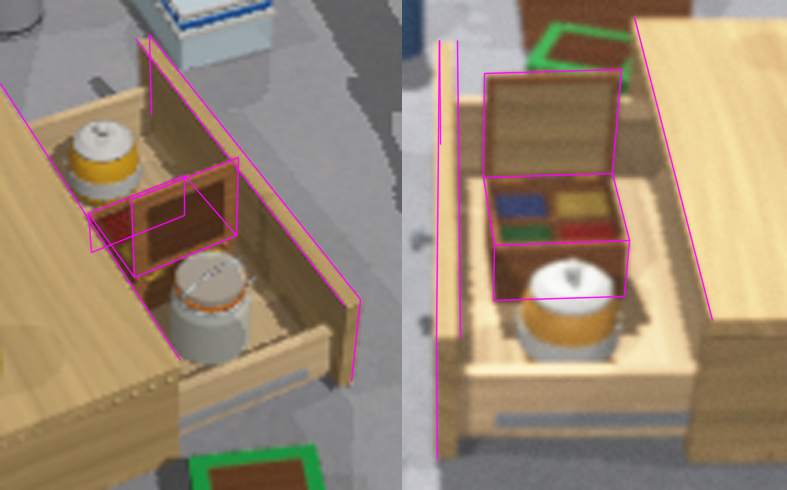

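The overlay matches to about 1 px. The lid is roughly vertical, its hinge is near (578, 58, 88) and the drawer front is at x≈474. I'll raise, square up the tool and close the fingers while moving across.

Request:
drive_tool:
  moves:
    - [0,0,-1,0,0,-0.075,1]
    - [0,0,-1,0,0,-0.075,1]
    - [-1,-1,0,0,0,0,1]
    - [-1,-1,0,0,0,0,1]
    - [-1,-1,0,0,0,0,1]
    - [-1,-1,0,0,0,0,1]
    - [-1,-1,0,0,0,0,1]
    - [-1,-1,0,0,0,0,1]
    - [-1,-1,0,0,0,0,1]
    - [-1,-1,0,0,0,0,1]

```text
time: 1.23
position: [289.3, 399.2, 271.5]
tool_rot: [0.0, 1.0, 0.0, 0.0]
force: [-0.4, -0.2, -0.2]
opening: -0.2
grasp_force: 0.0
```

Request:
drive_tool:
  moves:
    - [-1,-1,0,0,0,0,1]
    - [-1,-1,0,0,0,0,1]
    - [-1,-1,0,0,0,0,1]
    - [-1,-1,0,0,0,0,1]
    - [-1,-1,0,0,0,0,1]
    - [-1,-1,0,0,0,0,1]
    - [-1,-1,0,0,0,0,1]
    - [-1,-1,0,0,0,0,1]
    - [-1,-1,0,0,0,0,1]
    - [0,0,0,0,0,0,1]

```text
time: 2.07
position: [472.2, 216.8, 271.1]
tool_rot: [0.003, 1.0, -0.001, 0.001]
force: [-0.3, 0.3, -0.3]
opening: -0.1
grasp_force: 0.0
```

Request:
drive_tool:
  moves:
    - [-1,-1,0,0,0,0,1]
    - [-1,-1,0,0,0,0,1]
    - [-1,-1,0,0,0,0,1]
    - [-1,-1,0,0,0,0,1]
    - [-1,-0.8,0,0,0,0,1]
    - [-0.2,0,0,0,0,0,1]
    - [0,0,0,0,0,0,1]

```text
time: 2.65
position: [573.3, 123.6, 270.7]
tool_rot: [0.001, 1.0, 0.0, -0.0]
force: [0.5, -0.1, -0.1]
opening: -0.2
grasp_force: 0.0
```

```bash
python3 - <<'E'
from fit import *
s=env.sense();print(s['position'],s['tool_rot'])
im=env.snapshot("wrist")
from scipy.spatial.transform import Rotation as R
c=env.get_calibration("wrist");T=np.eye(4);T[:3,:3]=R.from_quat(s['tool_rot']).as_matrix();T[:3,3]=s['position']
C["wrist"]={**c,'extrinsics':T@c['tool_from_camera']}
k=1.5625;im=cv2.resize(im[:,:,::-1],(800,600),interpolation=cv2.INTER_CUBIC)
u,b=np.load("fit.npy")
for m,p,L in((unit,u,["fL fR","sL sR"]),(box,b,["hf hb","lf lb","of ob","hf lf","hb lb","rf rb"])):
    P=m(p)
    for e in L:
        cv2.polylines(im,[np.array([(proj("wrist",P[z])+.5)*k for z in e.split()]).astype(int)],False,(255,0,255),1)
cv2.imwrite("pics/w1.png",im)
E
```

```text
[573.34979484 123.63688195 270.74586568] [ 1.34236484e-03  9.99999026e-01  2.69609162e-04 -2.69978979e-04]
```

View pics/w1.png

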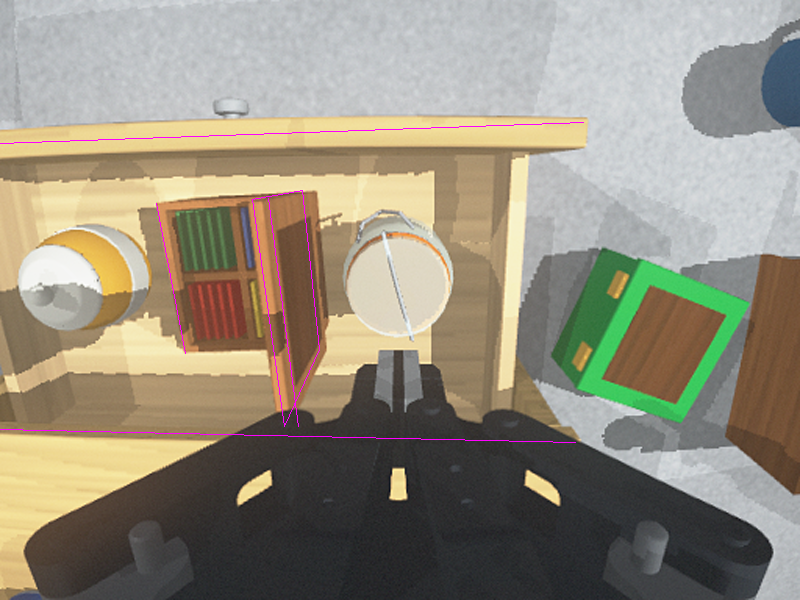

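The wrist view agrees with the fit. The lid's outer face sits around columns 268–325, and the jar top is at (398,290), directly under the fingertips. I'll descend to z≈175 (47 mm above the jar) and move up to the lid.

Request:
drive_tool:
  moves:
    - [-0.2,0,1,0,0,0,1]
    - [0,0,1,0,0,0,1]
    - [0,-0.5,1,0,0,0,1]
    - [0,-0.5,1,0,0,0,1]
    - [0,-0.5,0.8,0,0,0,1]
    - [0,-0.5,0,0,0,0,1]
    - [0,0,0,0,0,0,1]

```text
time: 3.28
position: [575.0, 83.6, 175.1]
tool_rot: [0.0, 1.0, -0.0, -0.001]
force: [0.2, -0.1, -0.2]
opening: -0.4
grasp_force: 0.0
```

Request:
drive_tool:
  moves:
    - [0,-0.4,0,0,0,0,1]
    - [0,-0.4,0,0,0,0,1]
    - [0,-0.4,0,0,0,0,1]
    - [0,-0.4,0.05,0,0,0,1]
    - [0,-0.4,0.1,0,0,0,1]

```text
time: 3.7
position: [577.1, 43.4, 173.3]
tool_rot: [0.0, 1.0, 0.0, 0.001]
force: [1.0, 0.8, 0.4]
opening: 0.1
grasp_force: 0.4
```

Contact is light (~1 N), so I'll follow the lid's arc over and down.

Request:
drive_tool:
  moves:
    - [0,-0.5,0.25,0,0,0,1]
    - [0,-0.5,0.3,0,0,0,1]
    - [0,-0.5,0.4,0,0,0,1]
    - [0,-0.5,0.45,0,0,0,1]
    - [0,-0.35,0.55,0,0,0,1]
    - [0,-0.35,0.6,0,0,0,1]
    - [0,-0.2,0.6,0,0,0,1]
    - [0,-0.1,0.4,0,0,0,1]
    - [0,0,0,0,0,0,1]

```text
time: 4.45
position: [574.4, -16.5, 98.5]
tool_rot: [0.001, 1.0, 0.0, -0.003]
force: [0.1, 0.4, 0.2]
opening: -0.2
grasp_force: 0.0
```

Request:
drive_tool:
  moves:
    - [0,-0.1,0.3,0,0,0,1]
    - [0,0,0.1,0,0,0,1]
    - [0,0,0,0,0,0,1]

```text
time: 4.7
position: [578.6, -17.5, 95.9]
tool_rot: [0.0, 1.0, 0.0, 0.003]
force: [-0.4, 1.7, 10.7]
opening: -0.1
grasp_force: 5.2
```

The fingertips meet the lid at z≈96, which is the height of a shut lid. I'll press briefly, then lift and look.

Request:
drive_tool:
  moves:
    - [0,0,0.1,0,0,0,1]
    - [0,0,0,0,0,0,1]
    - [0,0,0,0,0,0,1]
    - [0,0,-1,0,0,0,1]
    - [0,0,-1,0,0,0,1]
    - [0,0,-1,0,0,0,1]
    - [0,0,-1,0,0,0,1]
    - [0,0,-1,0,0,0,1]
    - [1,0,0,0,0,0,1]
    - [0,0,0,0,0,0,1]

```text
time: 5.53
position: [554.3, -17.6, 192.8]
tool_rot: [0.0, 1.0, -0.0, -0.0]
force: [-0.7, -0.2, 0.0]
opening: -0.0
grasp_force: 0.0
```

```bash
python3 - <<'E'
from h import *
a=cv2.resize(env.snapshot("side")[120:275,225:345,::-1],None,fx=3.3,fy=3.3,interpolation=cv2.INTER_CUBIC)
b=cv2.resize(env.snapshot("wrist")[60:260,0:300,::-1],(396*3//3,512*1),interpolation=cv2.INTER_CUBIC)[:a.shape[0]]
h=min(a.shape[0],b.shape[0])
cv2.imwrite("pics/shut.png",np.hstack([a[:h],b[:h]]))
E
```

```text
(no output)
```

View pics/shut.png

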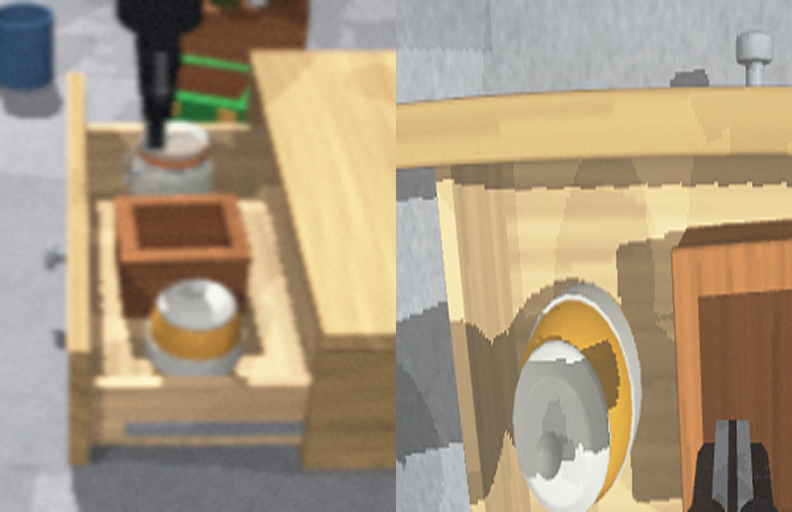

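The lid lies flat and shut, the box is in place, and the honey pot and jar are undisturbed. I'll go back over the drawer front and down in front of it.

Request:
drive_tool:
  moves:
    - [1,0.2,0,0,0,0,1]
    - [1,0.2,0,0,0,0,1]
    - [1,0.2,0,0,0,0,1]
    - [1,0,0,0,0,0,1]
    - [1,0,0,0,0,0,1]
    - [1,0,0,0,0,0,1]
    - [0.5,0,0,0,0,0,1]
    - [0,0,0,0,0,0,1]

```text
time: 6.3
position: [424.5, -5.5, 190.8]
tool_rot: [0.0, 1.0, 0.0, -0.001]
force: [0.8, 0.9, 0.1]
opening: -0.4
grasp_force: 0.0
```

Request:
drive_tool:
  moves:
    - [0,0,1,0,0,0,1]
    - [0,0,1,0,0,0,1]
    - [0,0,1,0,0,0,1]
    - [0,0,1,0,0,0,1]
    - [-0.5,0,0,0,0,0,1]
    - [-0.3,0,0,0,0,0,1]
    - [0,0,0,0,0,0,1]

```text
time: 6.88
position: [446.5, -6.3, 112.2]
tool_rot: [0.0, 1.0, -0.0, 0.002]
force: [0.1, 0.4, 0.0]
opening: -0.1
grasp_force: 0.0
```

Request:
drive_tool:
  moves:
    - [-0.15,0,0,0,0,0,1]
    - [-0.15,0,0,0,0,0,1]
    - [-0.15,0,0,0,0,0,1]
    - [-0.15,0,0,0,0,0,1]
    - [-0.15,0,0,0,0,0,1]
    - [-0.15,0,0,0,0,0,1]
    - [-0.15,0,0,0,0,0,1]
    - [-0.15,0,0,0,0,0,1]
    - [-0.2,0,0,0,0,0,1]
    - [-0.2,0,0,0,0,0,1]

```text
time: 7.72
position: [473.8, -5.7, 111.1]
tool_rot: [0.0, 1.0, 0.0, -0.001]
force: [-1.7, 0.7, 0.7]
opening: 0.1
grasp_force: 1.0
```

Request:
drive_tool:
  moves:
    - [-0.25,0,0,0,0,0,1]
    - [-0.25,0,0,0,0,0,1]
    - [-0.25,0,0,0,0,0,1]
    - [-0.25,0,0,0,0,0,1]
    - [-0.25,0,0,0,0,0,1]
    - [-0.25,0,0,0,0,0,1]
    - [-0.25,0,0,0,0,0,1]
    - [-0.25,0,0,0,0,0,1]
    - [-0.25,0,0,0,0,0,1]
    - [-0.25,0,0,0,0,0,1]

```text
time: 8.55
position: [524.7, -5.7, 111.2]
tool_rot: [0.0, 1.0, 0.0, -0.0]
force: [-2.0, 0.4, 0.5]
opening: -0.2
grasp_force: 1.1
```

Request:
drive_tool:
  moves:
    - [-0.25,0,0,0,0,0,1]
    - [-0.25,0,0,0,0,0,1]
    - [-0.25,0,0,0,0,0,1]
    - [-0.25,0,0,0,0,0,1]
    - [-0.25,0,0,0,0,0,1]
    - [-0.25,0,0,0,0,0,1]
    - [-0.25,0,0,0,0,0,1]
    - [-0.25,0,0,0,0,0,1]
    - [-0.25,0,0,0,0,0,1]
    - [-0.25,0,0,0,0,0,1]

```text
time: 9.38
position: [574.8, -5.8, 111.3]
tool_rot: [0.0, 1.0, 0.0, 0.0]
force: [-2.4, 1.4, -0.4]
opening: 0.2
grasp_force: 1.1
```

The force is steady at about 2 N, so the drawer is sliding freely. I'll continue and slow towards the end.

Request:
drive_tool:
  moves:
    - [-0.25,0,0,0,0,0,1]
    - [-0.25,0,0,0,0,0,1]
    - [-0.25,0,0,0,0,0,1]
    - [-0.25,0,0,0,0,0,1]
    - [-0.25,0,0,0,0,0,1]
    - [-0.25,0,0,0,0,0,1]
    - [-0.25,0,0,0,0,0,1]
    - [-0.25,0,0,0,0,0,1]
    - [-0.25,0,0,0,0,0,1]
    - [-0.25,0,0,0,0,0,1]

```text
time: 10.22
position: [624.9, -5.9, 111.4]
tool_rot: [0.0, 1.0, 0.0, 0.0]
force: [-2.1, 1.7, 1.0]
opening: 0.2
grasp_force: 1.1
```

Request:
drive_tool:
  moves:
    - [-0.15,0,0,0,0,0,1]
    - [-0.15,0,0,0,0,0,1]
    - [-0.15,0,0,0,0,0,1]
    - [-0.1,0,0,0,0,0,1]
    - [-0.1,0,0,0,0,0,1]
    - [-0.1,0,0,0,0,0,1]

```text
time: 10.72
position: [639.4, -6.3, 111.5]
tool_rot: [0.0, 1.0, -0.0, 0.0]
force: [-2.3, -0.5, 2.2]
opening: -0.2
grasp_force: 1.1
```

Request:
drive_tool:
  moves:
    - [-0.1,0,0,0,0,0,1]
    - [-0.1,0,0,0,0,0,1]
    - [-0.1,0,0,0,0,0,1]
    - [-0.1,0,0,0,0,0,1]
    - [0,0,0,0,0,0,1]

```text
time: 11.13
position: [645.8, -6.1, 111.3]
tool_rot: [0.0, 1.0, -0.0, -0.002]
force: [-6.2, -1.1, 3.9]
opening: -0.1
grasp_force: 2.8
```

Request:
drive_tool:
  moves:
    - [-0.1,0,0,0,0,0,1]
    - [-0.05,0,0,0,0,0,1]
    - [0,0,0,0,0,0,1]
    - [0,0,0,0,0,0,1]
    - [0,0,0,0,0,0,1]

```text
time: 11.55
position: [645.7, -6.1, 111.3]
tool_rot: [0.0, 1.0, -0.0, -0.005]
force: [-10.7, -1.4, 8.3]
opening: 0.1
grasp_force: 5.8
```

The drawer is on its stop: x stays at 645.7 while the force rises. I'll back off and check.

Request:
drive_tool:
  moves:
    - [0.3,0,0,0,0,0,1]
    - [0.5,0,0,0,0,0,1]
    - [1,0,0,0,0,0,1]
    - [1,0,0,0,0,0,1]
    - [1,0,0,0,0,0,1]
    - [1,0,-1,0,0,0,1]
    - [1,0,-1,0,0,0,1]
    - [1,0,-1,0,0,0,1]
    - [1,0,-1,0,0,0,1]
    - [0,0,0,0,0,0,1]

```text
time: 12.38
position: [493.1, -5.6, 195.0]
tool_rot: [0.0, 1.0, -0.0, 0.003]
force: [0.4, 1.2, 0.4]
opening: -0.1
grasp_force: 0.0
```

```bash
python3 - <<'E'
from h import *
cv2.imwrite("pics/end.png",np.hstack([cv2.resize(env.snapshot("scene")[140:310,110:300,::-1],(400,358)),cv2.resize(env.snapshot("side")[110:300,225:437,::-1],(400,358))]))
E
```

```text
(no output)
```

View pics/end.png

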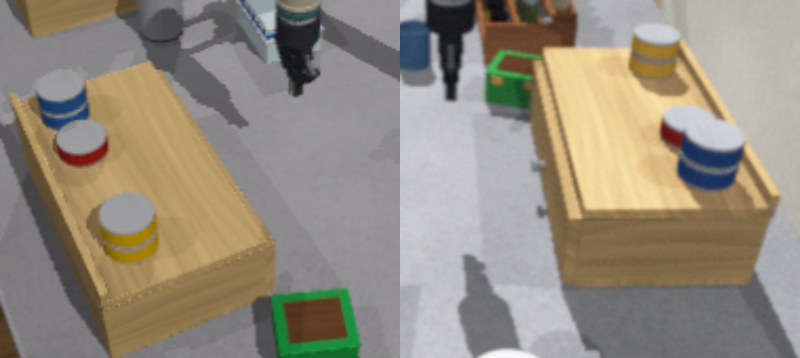

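The drawer is home with its front flush along the shelf, and the hand is clear.

```bash
python3 -c "
from rig import env
print(env.sign_off())"
```

```text
the job is handed in; nothing more can be done
None
```

The tea box lid is shut, the drawer is pushed home against its stop, the hand is clear, and the job was handed in at about 12.5 s; the hand-in gave no verdict.

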